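# Lock the pump of a salad spinner down for storage

### The job

Get the salad spinner ready for the cupboard by locking its pump down: press the black knob on the lid all the way down with a fingertip and, while you hold it down, push the green catch by its fin fully home so that its tongue lies over the knob's shoulder. Then let go, so that the catch alone keeps the knob down. Only press and push, lift nothing; leave the spinner standing about where it is and the things round it undisturbed.

Things in the scene. Friction and masses are not known exactly. Their poses are not given: they have to be found in the camera images.
- spinner: small salad spinner standing loose on a rubber foot, 1.1 kg: clear round bowl, white lid 210 mm across whose flat top (160 mm across) is 136 mm above the origin. Origin: centre of the underside, z up. The green catch is on the -x side of the lid and slides towards the spinner's +y (to the left for someone on the catch's side who faces the knob).
- knob_top (a point): centre of the top of the black pump knob in the middle of the lid, moving with it; spring-loaded, goes straight down. Its upper part is a smooth round cap of radius 28 mm, 14 mm high; below that is a shoulder of radius 38 mm. The top stands 38 mm above the lid's flat top when up and 16 mm above it when fully down.
- knob (a joint): how far the knob is pressed down, m: 0 up, 0.022 fully down on its stop; springs back when let go. About 3 N to start it, 8 N at the bottom. Under the closed catch it can rise no higher than 0.019.
- catch_fin (a point): middle of the top edge of the green catch's thumb fin, moving with it. The fin is 18 mm wide (spinner x), 8 mm thick (spinner y), rises from 10 to 28 mm above the lid's flat top and stands 49 mm from the knob's axis on the spinner's -x side. Push on its -y face, towards +y.
- catch_tongue (a point): middle of the front (+y) edge of the catch's tongue, moving with it: 27 mm behind the fin's middle. The tongue, 5 to 10 mm above the lid's flat top, points from the catch's runner to the knob. The green runner is 18 mm wide, its top 10 mm above the lid; it reaches 46 mm behind the fin's middle (-y) and 8 mm ahead.
- catch (a joint): how far the catch has slid, m: 0 open, 0.026 fully home with the tongue over the knob's shoulder. Stays where it is left (about 1 N of friction). Unless the knob is down by more than 0.019 the knob's side blocks the tongue after about 0.005.
- pepper_mill: bystander: wooden pepper mill, 58 mm across, 170 mm tall, standing; origin at the centre of its foot
- onion: bystander: brown onion, 68 mm across, 72 mm tall; origin at the centre of its underside
- fork: bystander: steel fork, 205 mm long along its x, lying flat, 16 mm high; origin at the middle of its underside
- glass_dish: bystander: small pale glass dish, 68 mm across, 28 mm tall; origin at the centre of its underside
Not all that is in view belongs to the job. Of the things that look like the spinner, take the one that is farthest to the robot's right at the start.

How it is judged:
By the outcome, as a careful person would: the job done as asked, in the order asked, and still so for the second after the job is handed in, with the robot touching nothing.
It also fails if it takes over 35 s, if anything falls off the work surface, if the arm or the gripper's body presses on something with over 40 N, if the wrist force passes 120 N, or if a joint passes its speed limit or range.

### The arm

A 6-joint arm with a two-finger parallel gripper is mounted at the origin on the work surface; the furniture and walls round the work are solid. World frame = base frame: x ahead of the robot, y to its left, z up, the work surface at z = 0. Lengths are in m, angles in rad, forces in N, time in s.
With the tool pointing down it reaches from about 0.375 to 0.9 m from the base axis. Payload 3.1 kg.
Tool frame: the origin (TCP) lies at the very end of the fingers, on their centre line; the grasp point (between the pads) lies 19 mm behind it; z points along the fingers, y is the line along which they close (so a half turn about z gives the same grasp; the last joint's range is limited). The gripper opens to 85 mm and grips with 20 to 120 N. Pads are 22 mm wide; open, the fingers measure 114 mm over their backs; the gripper's body (76 mm by 85 mm) begins 54 mm behind the grasp point. The pads swing forward as they close: fully open they stand 13 mm farther back than shut.
Start: joints at [-1.377, 0.527, 1.433, -0, 1.181, -0.178], TCP at [0.228, -0.582, 0.231] pointing down, gripper open.
Joint ranges: [-3.08, 3.08], [-0.75, 2.2], [0.22, 2.44], [-1.43, 4.57], [0, 2.65], [-2.85, 2.85]. Speed limits (rad/s): [2.79, 2.79, 3.14, 3.14, 3.14, 3.14].

### API

Orientations are given as a unit quaternion [x, y, z, w].
In Python, from station import manip gives the robot as it stands.
- The arm moves only by the shell command python3 -m handwheel 'ROWS' [FORCE]. ROWS is JSON, a list of rows, each a list of 7 numbers: the shift along the world's x, y, z in mm, then the turn, a rotation vector about the world's x, y, z in degrees, then the opening, from 0 (shut) to 1 (fully open). A call has exactly 10 rows; each row shifts and turns the commanded pose from where the row before left it; what a row does not reach is not made up. A row lasts 1/8 s, in which the tool goes at most 62.5 mm and 10.7 degrees, less where a joint would pass 70% of its speed; a pose out of reach is approached as far as the arm can. A call is refused whole if a number of a shift passes 62.5 or a number of a turn 10.7, either way. A call with a gripper value outside its range is refused whole. The fingers move at their own pace and stop on an object; FORCE is the grip in N (left out, the last holds). Time passes only in rows, so rows that do not move let the fingers close, or fill a call up. It gives the time, the measured TCP pose, the force, the opening and the grip force at its end, in the units of the state.
- manip.sense(): the state, without advancing time (a new reading comes with each control period).
- manip.snapshot(name): name is "scene" or "top" or "wrist"; returns the picture (384x512x3 uint8, red, green, blue); there is no depth.
- manip.get_calibration(name): a dict with "K" (3x3 intrinsics, pixels), "rvec" (rotation vector, rad) and "tvec" (3), from world to camera coordinates, as OpenCV has them. Camera axes: x right, y down, z forward; pixel columns grow to the right and rows downward; lengths in m; the calibration is good to about 2 mm. A picture is of the moment at which its call begins: read the wrist's pose just before it. get_calibration takes no time and is no camera call; for the wrist camera it gives the pose at the moment of the call.
- manip.sign_off(): hands the job in; it is judged then, once.
The state is a dict: "t": time; "q": joint angles; "qd": joint speeds; "tau": joint torques, N m; "tcp_pos": TCP position; "tool_rot": TCP orientation; "force": force on the tool from outside, world axes, zero at the start; "ft_torque": the same for the moment, N m; "finger_gap": opening from 0.0 (shut) to 1.0 (fully open); "gripper_force": force on a finger pad.
Only numpy, scipy, OpenCV 4.12 (cv2) and the standard library are available. Lean on these libraries where they do the work, as an engineer would, in place of code of your own. Each camera call takes 0.05 s, during which the arm holds its last target. There are 200 camera calls.

## Working session

There is one attempt and no reset: what is moved stays moved. The work goes in short steps, Python scripts to look and compute and a shell command to move; the robot and the scene stay as the last step left them, time stands still between calls to the robot, and variables do not carry over. Pictures are saved under pics/ and viewed, at most 10 in all, crops included, and the job is handed in when it is done.

```bash
mkdir -p pics
python3 - <<'E'
from station import manip
import cv2
for n in("scene","top"):
    im=manip.snapshot(n); cv2.imwrite(f"pics/{n}0.png",im[:,:,::-1])
    c=manip.get_calibration(n); print(n,c)
print(manip.sense())
E
```

```text
scene {'K': array([[479.69174172,   0.        , 256.02244247],
       [  0.        , 479.69174172, 207.71693273],
       [  0.        ,   0.        ,   1.        ]]), 'rvec': array([ 2.41304481,  1.09732955, -0.28099767]), 'tvec': array([-0.39261904, -0.21055445,  1.51266485])}
top {'K': array([[489.8781927 ,   0.        , 255.48812959],
       [  0.        , 489.8781927 , 190.89053896],
       [  0.        ,   0.        ,   1.        ]]), 'rvec': array([ 1.79448212, -1.89686572,  0.63421529]), 'tvec': array([0.1033015 , 0.44140157, 1.35930978])}
{'t': 0.1, 'q': array([-1.37649007e+00,  5.28357167e-01,  1.43377908e+00, -1.51191060e-05,
        1.18141012e+00, -1.78513173e-01]), 'qd': array([ 4.33472115e-04, -1.22145078e-03, -3.30995098e-03, -2.41861391e-03,
       -1.07180403e-03,  1.37259085e-05]), 'tau': array([-4.30803766e-04, -4.43304849e+01, -1.78586447e+01, -2.39174879e-04,
        3.92895468e-03, -1.14466721e-05]), 'tcp_pos': array([ 0.22754029, -0.58141251,  0.23043977]), 'tool_rot': array([ 9.82674960e-01,  1.85334746e-01, -1.47043410e-05, -9.76770609e-04]), 'force': array([ 0.33403617, -0.02075924, -0.06472133]), 'ft_torque': array([-0.00373948, -0.01358173, -0.02817348]), 'gripper_force': 0.0, 'finger_gap': 0.9979508802146455}
```

View pics/scene0.png

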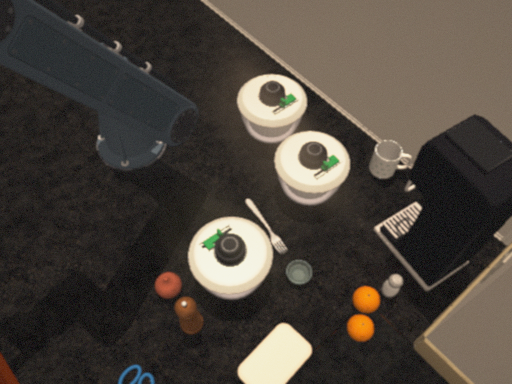

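View pics/top0.png

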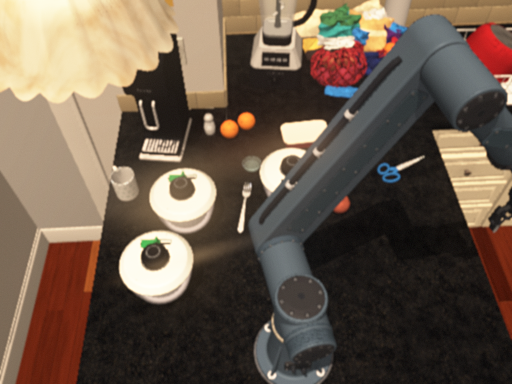

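The scene view shows three spinners. The one furthest right is the one near (230,250), with the fork, mill, onion and dish around it. Its catch fin is near (212,240). The top view has the arm partly over it. I'll zoom in.

```bash
cat > h.py <<'E'
import numpy as np,cv2
from station import manip
def ray(c,u,v,z):
    R=cv2.Rodrigues(c["rvec"])[0]; d=R.T@np.linalg.solve(c["K"],[u,v,1]); o=-R.T@c["tvec"]
    return o+d*(z-o[2])/d[2]
def proj(c,P): return cv2.projectPoints(np.array(P,float).reshape(-1,3),c["rvec"],c["tvec"],c["K"],None)[0][:,0]
E
python3 - <<'E'
from h import *
a=cv2.imread("pics/scene0.png")[205:305,180:310]; b=cv2.imread("pics/top0.png")[135:215,245:345]
cv2.imwrite("pics/c0.png",cv2.resize(a,None,fx=6,fy=6,interpolation=cv2.INTER_CUBIC))
c=manip.get_calibration("scene")
for p in((231,243),(313,152),(272,90)): print(ray(c,*p,.174))
t=manip.get_calibration("top"); print(proj(t,ray(c,231,243,.174)))
for n,p,z in(("mill",(184,302),.17),("onion",(168,285),.036),("fork",(250,203),.01),("fork2",(284,250),.01),("dish",(299,271),.02)): print(n,ray(c,*p,z))
E
```

```text
[ 0.54763121 -0.03921615  0.174     ]
[0.48448348 0.29809996 0.174     ]
[0.2482113  0.36422264 0.174     ]
[[290.82679419 159.43854183]]
mill [ 0.58954116 -0.21141939  0.17      ]
onion [ 0.47906834 -0.20015284  0.036     ]
fork [0.42072414 0.1300663  0.01      ]
fork2 [0.59518032 0.10272047 0.01      ]
dish [0.66937239 0.08753916 0.02      ]
```

View pics/c0.png

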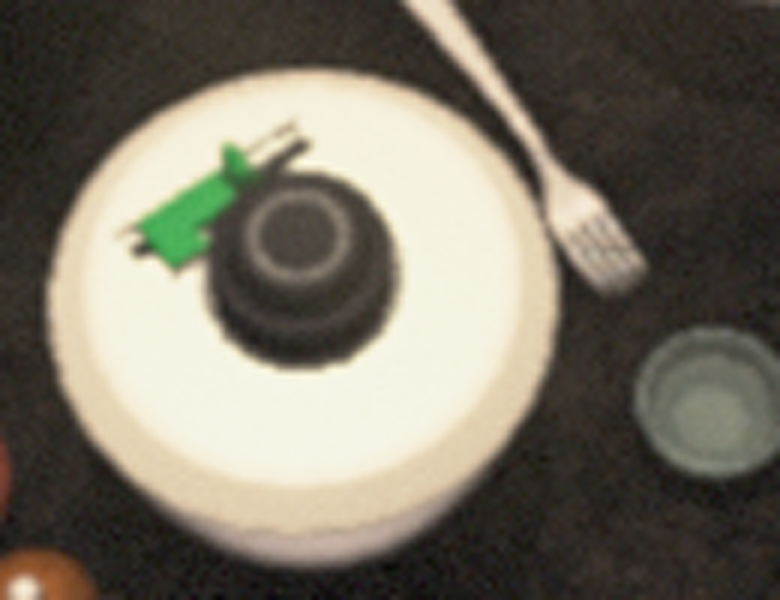

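The crop shows the knob top centre at about full-image (229.8,244.5) and the fin top at about (218.5,230). The runner runs from about (205.5,244) to (222,232).

Run:
```python
from h import *
c=manip.get_calibration("scene")
g=lambda x,y,z: ray(c,180+x/6,205+y/6,z)
k=g(299,237,.174);f=g(231,148,.164);r0=g(155,240,.146);r1=g(240,178,.146)
print(k,f,r0,r1)
d=r1-r0; print(np.degrees(np.arctan2(d[1],d[0])), np.degrees(np.arctan2(*(f-k)[1::-1])),np.linalg.norm((f-k)[:2]))
w=manip.get_calibration("wrist");R=cv2.Rodrigues(w["rvec"])[0];print(w["K"],"campos",-R.T@w["tvec"],"z",R[2],"x",R[0])
```

```text
[ 0.54884986 -0.04384688  0.174     ] [ 0.49584511 -0.0364469   0.164     ] [ 0.50041608 -0.08137204  0.146     ] [ 0.50121425 -0.03739486  0.146     ]
88.96021522907188 172.05231918208415 0.05351881150234071
[[288.70418891   0.         253.90477102]
 [  0.         288.70418891 193.89420043]
 [  0.           0.           1.        ]] campos [ 0.29151438 -0.55649455  0.37366214] z [-0.25554114 -0.09884011 -0.96173248] x [ 0.36516791 -0.93094069 -0.00135292]
```

```bash
python3 -m handwheel '[[0,0,45,0,0,0,0.42],[0,0,45,0,0,0,0.42],[37,60,0,0,0,8.6,0.42],[37,60,0,0,0,8.6,0.42],[37,60,0,0,0,8.6,0.42],[37,60,0,0,0,8.6,0.42],[37,60,0,0,0,8.6,0.42],[37,60,0,0,0,8.6,0.42],[37,60,0,0,0,8.6,0.42],[37,60,0,0,0,8.6,0.42]]'
python3 - <<'E'
from h import *
im=manip.snapshot("wrist")[:,:,::-1]; w=manip.get_calibration("wrist"); s=manip.sense()
print(s["t"],s["tcp_pos"],s["tool_rot"],s["finger_gap"])
np.savez("w1.npz",K=w["K"],rvec=w["rvec"],tvec=w["tvec"])
cv2.imwrite("pics/w1r.png",im); cv2.imwrite("pics/w1.png",cv2.resize(im,(800,600),interpolation=cv2.INTER_CUBIC))
E
```

```text
t: 1.35
tcp_pos: [0.4907, -0.1545, 0.3211]
tool_rot: [0.704, 0.71, -0.0, -0.0]
force: [1.1, -0.6, 0.5]
finger_gap: 0.415
gripper_force: 0.0
1.4 [ 0.49370856 -0.14738931  0.32118057] [ 0.70111136  0.71304235  0.00347975 -0.00116333] 0.4195865824998591
```

View pics/w1.png

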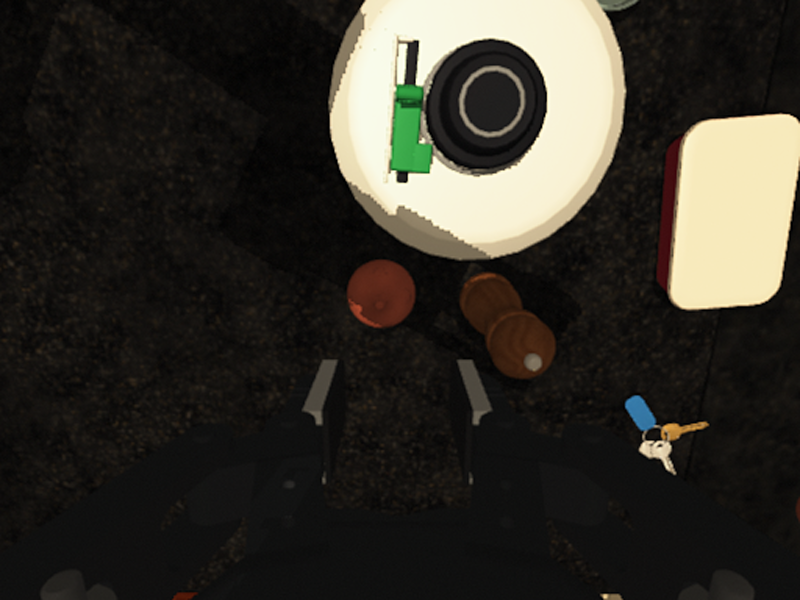

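The wrist view shows the knob ring centre at (492,101), fin top at about (410,93) and the tongue front at about (425,145), in 800-wide pixels. The fingertips are at x≈320 and 473. The arm was still moving, so I'll settle over the target and re-measure.

```bash
python3 -m handwheel '[[15,15,-20,0,0,0,0.42],[15,15,-20,0,0,0,0.42],[0,10,0,0,0,0,0.42],[0,0,0,0,0,0,0.42],[0,0,0,0,0,0,0.42],[0,0,0,0,0,0,0.42],[0,0,0,0,0,0,0.42],[0,0,0,0,0,0,0.42],[0,0,0,0,0,0,0.42],[0,0,0,0,0,0,0.42]]'
python3 - <<'E'
from h import *
w=manip.get_calibration("wrist");im=manip.snapshot("wrist")[:,:,::-1];  s=manip.sense()
print(s["t"],s["tcp_pos"],s["tool_rot"],s["finger_gap"])
np.savez("w1.npz",K=w["K"],rvec=w["rvec"],tvec=w["tvec"])
cv2.imwrite("pics/w2.png",cv2.resize(im,(800,600),interpolation=cv2.INTER_CUBIC))
E
```

```text
t: 2.65
tcp_pos: [0.5201, -0.1165, 0.2813]
tool_rot: [0.706, 0.708, -0.0, -0.0]
force: [0.9, 0.2, 0.1]
finger_gap: 0.42
gripper_force: 0.0
2.7 [ 0.52009406 -0.1164337   0.28127083] [ 7.06089659e-01  7.08122439e-01 -4.11655027e-05 -4.43207843e-05] 0.421966888246253
```

View pics/w2.png

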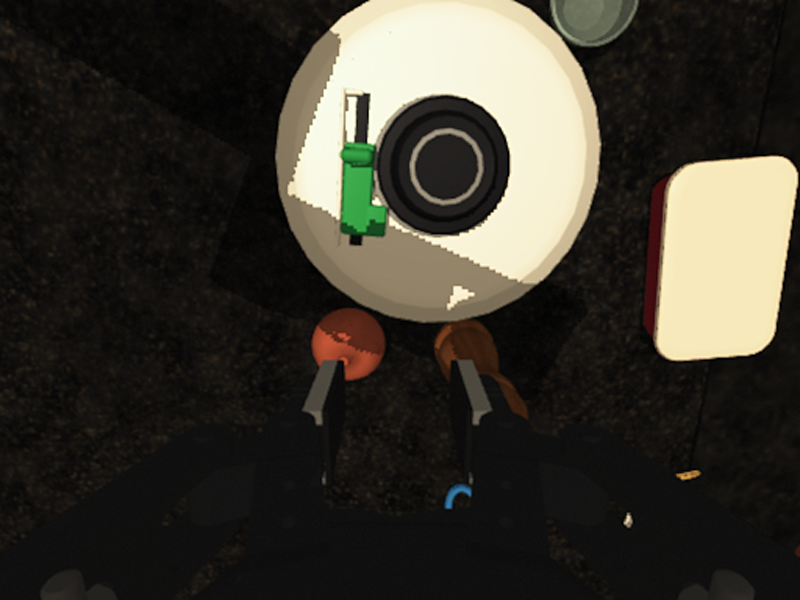

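Knob ring centre is at (447,166), fin top at (357,153), runner back end at (360,236), and the tongue front edge is around row 205. Fingertip ends are at about (321,388) and (471,388).

Run:
```python
from h import *
c=dict(np.load("w1.npz")); s=512/800
g=lambda x,y,z: np.round(1000*ray(c,(x+.5)*s-.5,(y+.5)*s-.5,z),1)
print("knob",g(447,166,.174),"lid ctr",g(438,152,.126))
for n,p,z in(("fin l",(341,153),.164),("fin r",(375,153),.164),("fin back",(357,166),.164),("fin front",(357,143),.164),("run bl",(342,235),.146),("run br",(385,237),.146),("tongue",(380,205),.146)): print(n,g(*p,z))
for p in((322,361),(337,361),(325,422),(304,410),(453,361),(471,361),(490,410),(470,422)): print("tip",g(*p,.281),g(*p,.284))
```

```text
knob [545.6 -42.7 174. ] lid ctr [544.7 -33.4 126. ]
fin l [488.3 -35.9 164. ]
fin r [507.  -35.8 164. ]
fin back [497.  -42.7 164. ]
fin front [497.2 -30.7 164. ]
run bl [485.3 -83.1 146. ]
run br [511.8 -84.2 146. ]
tongue [508.8 -64.9 146. ]
tip [ 493.7 -108.9  281. ] [ 494.2 -107.6  284. ]
tip [ 498.8 -108.8  281. ] [ 499.3 -107.5  284. ]
tip [ 493.8 -132.4  281. ] [ 494.3 -130.6  284. ]
tip [ 486.5 -127.6  281. ] [ 487.2 -126.   284. ]
tip [ 538.6 -108.7  281. ] [ 538.2 -107.4  284. ]
tip [ 544.8 -108.6  281. ] [ 544.3 -107.4  284. ]
tip [ 552.5 -127.4  281. ] [ 551.8 -125.7  284. ]
tip [ 545.6 -132.2  281. ] [ 545.1 -130.4  284. ]
```

```bash
python3 -m handwheel '[[0,20,0,0,0,0,0.42],[0,20,0,0,0,0,0.42],[0,17,-10,0,0,0,0.42],[0,0,-25,0,0,0,0.42],[0,0,-25,0,0,0,0.42],[0,0,-20,0,0,0,0.42],[0,0,-12,0,0,0,0.42],[0,0,0,0,0,0,0.42],[0,0,0,0,0,0,0.42],[0,0,0,0,0,0,0.42]]'
python3 -m handwheel '[[0,0,-4,0,0,0,0.42],[0,0,-4,0,0,0,0.42],[0,0,-4,0,0,0,0.42],[0,0,-4,0,0,0,0.42],[0,0,-2,0,0,0,0.42],[0,0,-2,0,0,0,0.42],[0,0,0,0,0,0,0.42],[0,0,0,0,0,0,0.42],[0,0,0,0,0,0,0.42],[0,0,0,0,0,0,0.42]]'
```

```text
t: 3.95
tcp_pos: [0.5207, -0.0596, 0.1901]
tool_rot: [0.706, 0.708, 0.0, 0.001]
force: [-0.4, -0.4, -0.4]
finger_gap: 0.416
gripper_force: 0.0
t: 5.2
tcp_pos: [0.5201, -0.0595, 0.1694]
tool_rot: [0.706, 0.708, -0.0, 0.0]
force: [-1.4, -0.3, 4.3]
finger_gap: 0.425
gripper_force: 1.6
```

```bash
python3 -m handwheel '[[0,0,-3,0,0,0,0.42],[0,0,-3,0,0,0,0.42],[0,0,-3,0,0,0,0.42],[0,0,-2,0,0,0,0.42],[0,0,0,0,0,0,0.42],[0,0,0,0,0,0,0.42],[0,0,0,0,0,0,0.42],[0,0,0,0,0,0,0.42],[0,0,0,0,0,0,0.42],[0,0,0,0,0,0,0.42]]'
python3 - <<'E'
from h import *
im=manip.snapshot("wrist")[:,:,::-1]
cv2.imwrite("pics/w3.png",cv2.resize(im[100:340,150:410],None,fx=2.5,fy=2.5,interpolation=cv2.INTER_CUBIC))
E
```

```text
t: 6.45
tcp_pos: [0.5202, -0.0595, 0.1584]
tool_rot: [0.706, 0.708, 0.0, 0.0]
force: [-1.8, -0.3, 6.7]
finger_gap: 0.421
gripper_force: 2.9
```

View pics/w3.png

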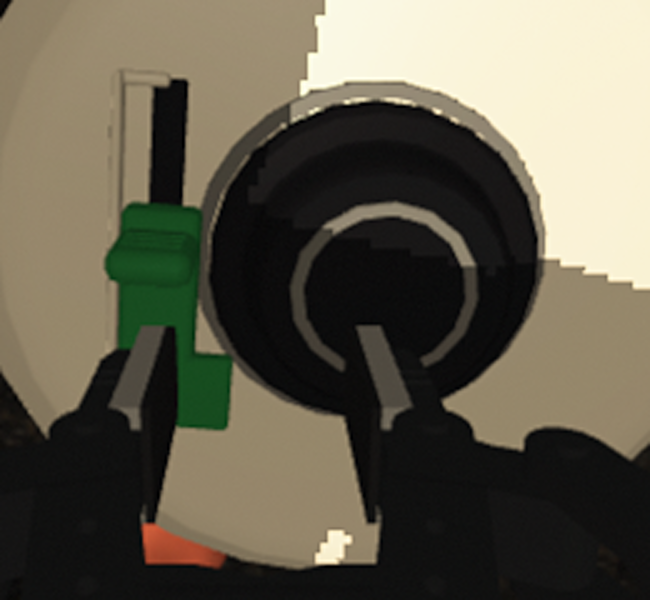

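The left finger stands over the runner behind the fin, at crop (155,340). The right finger presses on the cap at (370,340).

```bash
python3 -m handwheel '[[0,0,-2,0,0,0,0.42],[0,0,-2,0,0,0,0.42],[0,0,-1,0,0,0,0.42],[0,0,-1,0,0,0,0.42],[0,0,0,0,0,0,0.42],[0,0,0,0,0,0,0.42],[0,0,0,0,0,0,0.42],[0,0,0,0,0,0,0.42],[0,0,0,0,0,0,0.42],[0,0,0,0,0,0,0.42]]'
```

```text
t: 7.75
tcp_pos: [0.5202, -0.0595, 0.1526]
tool_rot: [0.706, 0.708, 0.0, 0.0]
force: [-2.0, -0.0, 7.1]
finger_gap: 0.42
gripper_force: 3.5
```

```bash
python3 -m handwheel '[[0,0,-1,0,0,0,0.42],[0,0,0,0,0,0,0.42],[0,0,-1,0,0,0,0.42],[0,0,0,0,0,0,0.42],[0,0,0,0,0,0,0.42],[0,0,0,0,0,0,0.42],[0,0,0,0,0,0,0.42],[0,0,0,0,0,0,0.42],[0,0,0,0,0,0,0.42],[0,0,0,0,0,0,0.42]]'
```

```text
t: 9.0
tcp_pos: [0.5203, -0.0596, 0.1509]
tool_rot: [0.706, 0.708, 0.0, 0.0]
force: [-2.7, -0.4, 9.7]
finger_gap: 0.421
gripper_force: 4.6
```

```bash
python3 -m handwheel '[[0,0,-1,0,0,0,0.42],[0,0,0,0,0,0,0.42],[0,0,0,0,0,0,0.42],[0,0,0,0,0,0,0.42],[0,0,0,0,0,0,0.42],[0,0,0,0,0,0,0.42],[0,0,0,0,0,0,0.42],[0,0,0,0,0,0,0.42],[0,0,0,0,0,0,0.42],[0,0,0,0,0,0,0.42]]'
```

```text
t: 10.25
tcp_pos: [0.5204, -0.0596, 0.1507]
tool_rot: [0.706, 0.708, 0.0, 0.001]
force: [-3.7, -0.7, 14.6]
finger_gap: 0.418
gripper_force: 7.4
```

The knob is on its stop: force rises while z holds. Now I'll slide +y.

```bash
python3 -m handwheel '[[0,2,0,0,0,0,0.42],[0,3,0,0,0,0,0.42],[0,3,0,0,0,0,0.42],[0,3,0,0,0,0,0.42],[0,3,0,0,0,0,0.42],[0,3,0,0,0,0,0.42],[0,3,0,0,0,0,0.42],[0,0,0,0,0,0,0.42],[0,0,0,0,0,0,0.42],[0,0,0,0,0,0,0.42]]'
python3 - <<'E'
from h import *
im=manip.snapshot("wrist")[:,:,::-1]
cv2.imwrite("pics/w4.png",cv2.resize(im[100:340,150:410],None,fx=2.5,fy=2.5,interpolation=cv2.INTER_CUBIC))
E
```

```text
t: 11.5
tcp_pos: [0.5233, -0.0416, 0.1508]
tool_rot: [0.706, 0.708, 0.001, 0.004]
force: [0.5, -4.4, 9.1]
finger_gap: 0.421
gripper_force: 4.8
```

View pics/w4.png

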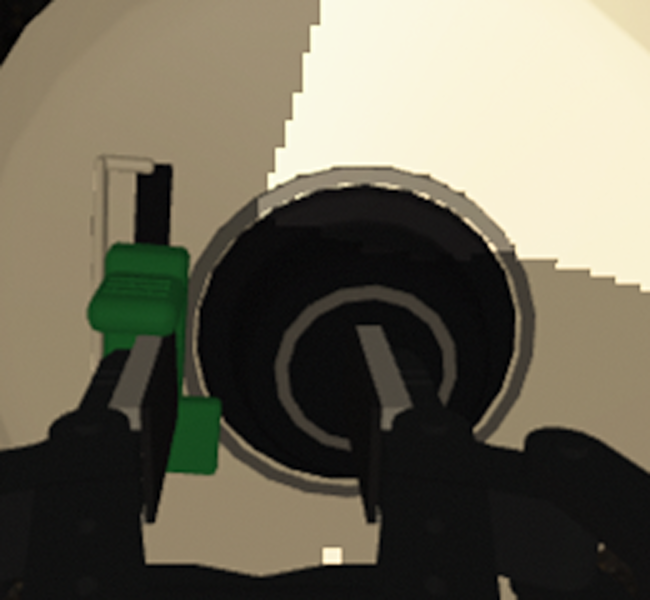

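The catch has moved about 8 mm, judged against its slot end at (155,160), and the finger is against the fin at (150,340). I'll press slightly more and carry on.

```bash
python3 -m handwheel '[[0,0,-1,0,0,0,0.42],[-1,2,0,0,0,0,0.42],[0,3,0,0,0,0,0.42],[0,3,0,0,0,0,0.42],[0,3,0,0,0,0,0.42],[0,2,0,0,0,0,0.42],[0,0,0,0,0,0,0.42],[0,0,0,0,0,0,0.42],[0,0,0,0,0,0,0.42],[0,0,0,0,0,0,0.42]]'
```

```text
t: 12.8
tcp_pos: [0.5237, -0.0295, 0.1506]
tool_rot: [0.706, 0.708, 0.002, 0.006]
force: [1.2, -7.0, 11.2]
finger_gap: 0.42
gripper_force: 6.2
```

```bash
python3 -m handwheel '[[0,2,0,0,0,0,0.42],[0,2,0,0,0,0,0.42],[0,2,0,0,0,0,0.42],[0,0,0,0,0,0,0.42],[0,0,0,0,0,0,0.42],[0,0,0,0,0,0,0.42],[0,0,0,0,0,0,0.42],[0,0,0,0,0,0,0.42],[0,0,0,0,0,0,0.42],[0,0,0,0,0,0,0.42]]'
python3 - <<'E'
from h import *
im=manip.snapshot("wrist")[:,:,::-1]
cv2.imwrite("pics/w5.png",cv2.resize(im[100:340,150:410],None,fx=2.5,fy=2.5,interpolation=cv2.INTER_CUBIC))
E
```

```text
t: 14.05
tcp_pos: [0.5241, -0.0251, 0.1515]
tool_rot: [0.706, 0.709, 0.001, 0.007]
force: [-1.9, -11.2, 16.9]
finger_gap: 0.417
gripper_force: 9.2
```

View pics/w5.png

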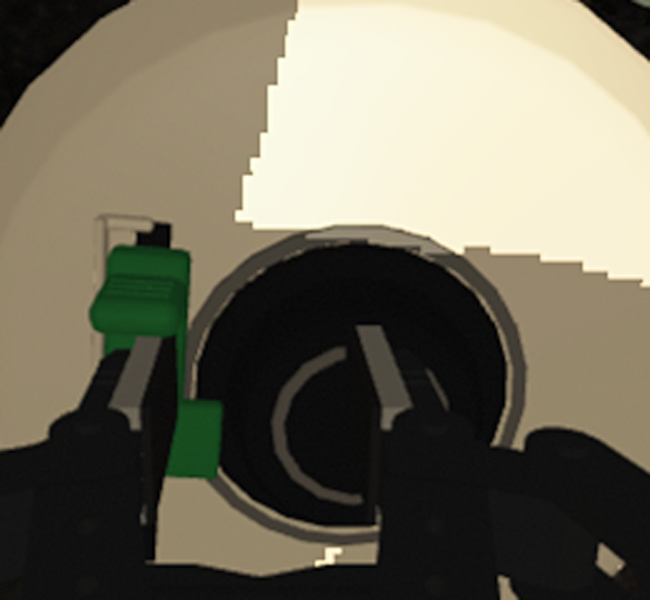

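The catch is about 20 mm along: the gap from slot end (155,220) to the runner front (150,247) is about 27 px, against 125 px when open. Let me check whether the spinner has shifted.

Run:
```python
from h import *
c=dict(np.load("w1.npz")); n=manip.get_calibration("wrist"); s=.64
o=lambda x,y,z: np.round(1000*ray(c,(x+.5)*s-.5,(y+.5)*s-.5,z),1)
g=lambda x,y,z: np.round(1000*ray(n,150+(x+.5)/2.5-.5,100+(y+.5)/2.5-.5,z),1)
print("slot end before",o(362,94,.136),"frame",o(345,92,.137),"now",g(160,224,.136),g(97,217,.137))
print("fin front run before",o(357,143,.146),"now",g(150,247,.146))
print("fin top front/back now",g(140,275,.164),g(140,330,.164),"tongue front",g(208,402,.146),"was",o(380,205,.146))
print("knob ctr",g(362,425,.152))
print("sense",{k:manip.sense()[k] for k in("t","tcp_pos","force")})
```

```text
slot end before [498.3  -1.7 136. ] frame [488.5  -0.9 137. ] now [500.7   1.5 136. ] [486.8   3.4 137. ]
fin front run before [495.7 -29.6 146. ] now [499.7  -0.8 146. ]
fin top front/back now [500.2  -0.8 164. ] [499.8 -12.2 164. ] tongue front [511.6 -38.1 146. ] was [508.8 -64.9 146. ]
knob ctr [546.2 -40.4 152. ]
sense {'t': 14.1, 'tcp_pos': array([ 0.52409607, -0.02506238,  0.15152733]), 'force': array([ -1.26208354, -11.15828334,  17.0993844 ])}
```

```bash
python3 -m handwheel '[[0,1,0,0,0,0,0.42],[0,1,0,0,0,0,0.42],[0,0,0,0,0,0,0.42],[0,0,0,0,0,0,0.42],[0,0,0,0,0,0,0.42],[0,0,0,0,0,0,0.42],[0,0,0,0,0,0,0.42],[0,0,0,0,0,0,0.42],[0,0,0,0,0,0,0.42],[0,0,0,0,0,0,0.42]]'
```

```text
t: 15.35
tcp_pos: [0.5244, -0.0234, 0.152]
tool_rot: [0.706, 0.709, 0.001, 0.008]
force: [-2.7, -11.8, 19.7]
finger_gap: 0.417
gripper_force: 10.2
```

```bash
python3 -m handwheel '[[0,-3,0,0,0,0,0.42],[0,-3,0,0,0,0,0.42],[0,-1,2,0,0,0,0.42],[0,0,4,0,0,0,0.42],[0,0,6,0,0,0,0.42],[0,-10,20,0,0,0,0.42],[0,-20,30,0,0,0,0.42],[0,-20,30,0,0,0,0.42],[0,-20,0,0,0,0,0.42],[0,0,0,0,0,0,0.42]]'
python3 - <<'E'
from h import *
w=manip.get_calibration("wrist");im=manip.snapshot("wrist")[:,:,::-1]; print(manip.sense()["tcp_pos"])
np.savez("w6.npz",K=w["K"],rvec=w["rvec"],tvec=w["tvec"])
cv2.imwrite("pics/w6.png",cv2.resize(im[20:220,140:400],None,fx=3,fy=3,interpolation=cv2.INTER_CUBIC))
E
```

```text
t: 16.6
tcp_pos: [0.5184, -0.0959, 0.2393]
tool_rot: [0.707, 0.707, -0.0, -0.001]
force: [-0.6, 0.2, -0.2]
finger_gap: 0.42
gripper_force: 0.0
[ 0.51797298 -0.09505042  0.23887305]
```

View pics/w6.png

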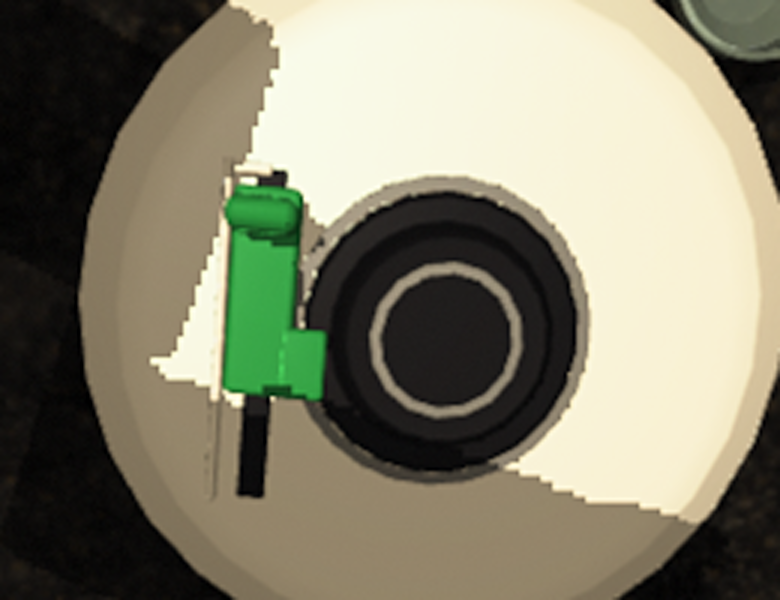

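The tongue lies over the shoulder at (315,365). The runner front is near the slot end: (268,186) against (270,172). I'll check numerically how far home it is.

Run:
```python
from h import *
a=dict(np.load("w1.npz")); n=dict(np.load("w6.npz")); s=.64
o=lambda x,y,z: 1000*ray(a,(x+.5)*s-.5,(y+.5)*s-.5,z)
g=lambda x,y,z: 1000*ray(n,140+(x+.5)/3-.5,20+(y+.5)/3-.5,z)
e0,b0=o(362,94,.136),o(356,245,.136); e1,b1=g(275,172,.136),g(252,497,.136)
for e,b in((e0,b0),(e1,b1)): print("slot",e,b,np.linalg.norm(e-b),np.degrees(np.arctan2(*(e-b)[1::-1])))
def al(e,b,p): d=(e-b)/np.linalg.norm(e-b); return round(float((p-e)@d),1)
print("run back",al(e0,b0,o(357,236,.146)),al(e1,b1,g(255,392,.146)))
print("tongue f",al(e0,b0,o(380,205,.146)),al(e1,b1,g(312,330,.146)))
print("fin top ctr",al(e0,b0,o(357,154,.164)),al(e1,b1,g(263,212,.164)))
# knob ring radius apparent
for z in(.152,.155,.174): print(z,np.linalg.norm(g(372,340,z)-g(521,340,z)), g(446,340,z))
print(np.linalg.norm(o(411,166,.174)-o(483,166,.174)))
```

```text
slot [498.30982043  -1.73363896 136.        ] [492.90764589 -90.71083509 136.        ] 89.14103948714632 86.52560056707054
slot [ 4.99346655e+02 -4.71971262e-02  1.36000000e+02] [490.85003582 -89.01285649 136.        ] 89.37047097611683 84.54454277405394
run back -82.0 -57.3
tongue f -62.4 -39.3
fin top ctr -34.7 -12.0
0.152 38.88177145016245 [544.4038758  -42.61277365 152.        ]
0.155 38.37591768430892 [544.06088163 -42.40789675 155.        ]
0.174 35.172177167235404 [541.88858524 -41.11034301 174.        ]
38.24753041022592
```

The knob is held down, but the catch looks 1–3 mm short of home (about 24 of 26). I'll press again and push it more firmly.

```bash
python3 -m handwheel '[[0,20,0,0,0,0,0.42],[0,20,-20,0,0,0,0.42],[1,20,-25,0,0,0,0.42],[0,0,-20,0,0,0,0.42],[0,0,-12,0,0,0,0.42],[0,0,-6,0,0,0,0.42],[0,0,-4,0,0,0,0.42],[0,0,-2,0,0,0,0.42],[0,0,0,0,0,0,0.42],[0,0,0,0,0,0,0.42]]'
```

```text
t: 17.9
tcp_pos: [0.5203, -0.0351, 0.1527]
tool_rot: [0.706, 0.708, 0.001, 0.0]
force: [-1.8, 1.8, 6.5]
finger_gap: 0.422
gripper_force: 3.5
```

```bash
python3 -m handwheel '[[0,0,-1,0,0,0,0.42],[0,0,-1,0,0,0,0.42],[0,2,0,0,0,0,0.42],[0,2,0,0,0,0,0.42],[0,2,0,0,0,0,0.42],[0,2,0,0,0,0,0.42],[0,2,0,0,0,0,0.42],[0,0,0,0,0,0,0.42],[0,0,0,0,0,0,0.42],[0,0,0,0,0,0,0.42]]'
python3 -m handwheel '[[0,2,0,0,0,0,0.42],[0,2,0,0,0,0,0.42],[0,0,0,0,0,0,0.42],[0,0,0,0,0,0,0.42],[0,0,0,0,0,0,0.42],[0,0,0,0,0,0,0.42],[0,0,0,0,0,0,0.42],[0,0,0,0,0,0,0.42],[0,0,0,0,0,0,0.42],[0,0,0,0,0,0,0.42]]'
```

```text
t: 19.15
tcp_pos: [0.5226, -0.0275, 0.1515]
tool_rot: [0.706, 0.708, 0.001, 0.004]
force: [-1.2, -3.2, 8.3]
finger_gap: 0.423
gripper_force: 3.8
t: 20.4
tcp_pos: [0.5228, -0.025, 0.152]
tool_rot: [0.706, 0.708, 0.0, 0.005]
force: [-2.6, -8.7, 10.0]
finger_gap: 0.424
gripper_force: 5.9
```

```bash
python3 -m handwheel '[[0,0,-1,0,0,0,0.42],[0,1,0,0,0,0,0.42],[0,1,0,0,0,0,0.42],[0,1,0,0,0,0,0.42],[0,0,0,0,0,0,0.42],[0,0,0,0,0,0,0.42],[0,0,0,0,0,0,0.42],[0,0,0,0,0,0,0.42],[0,0,0,0,0,0,0.42],[0,0,0,0,0,0,0.42]]'
python3 - <<'E'
from h import *
w=manip.get_calibration("wrist");im=manip.snapshot("wrist")[:,:,::-1]
np.savez("w7.npz",K=w["K"],rvec=w["rvec"],tvec=w["tvec"]); cv2.imwrite("pics/w7r.png",im)
b,g,r=[im[:,:,i].astype(int) for i in range(3)]
G=(g>r+25)&(g>b+25)
# compare with w5 pose geometry: slot-end gap along columns
for nm,x0 in(("w7",0),):
    for u in range(206,224,2):
        col=np.where(G[:,u])[0]; print(u,col.min() if len(col) else None, im[178:206,u].sum(1).tolist())
E
```

```text
t: 21.65
tcp_pos: [0.5233, -0.0227, 0.152]
tool_rot: [0.706, 0.709, 0.0, 0.006]
force: [-3.3, -9.6, 15.1]
finger_gap: 0.418
gripper_force: 8.1
206 199 [404, 401, 399, 400, 400, 404, 406, 407, 342, 324, 379, 422, 413, 380, 245, 119, 108, 113, 79, 62, 84, 96, 98, 110, 122, 128, 126, 132]
208 199 [403, 400, 400, 401, 400, 402, 401, 403, 346, 309, 368, 420, 416, 391, 247, 64, 29, 33, 33, 30, 70, 92, 98, 105, 118, 127, 127, 134]
210 199 [401, 400, 402, 401, 404, 403, 401, 408, 362, 313, 362, 419, 421, 398, 286, 112, 25, 28, 39, 38, 68, 89, 95, 105, 118, 125, 130, 129]
212 199 [403, 401, 403, 402, 402, 403, 403, 402, 397, 350, 307, 294, 286, 264, 162, 58, 36, 34, 35, 38, 54, 84, 101, 100, 115, 126, 128, 129]
214 199 [405, 402, 400, 400, 402, 400, 400, 404, 405, 408, 352, 170, 11, 22, 30, 32, 37, 36, 36, 36, 41, 77, 98, 101, 111, 127, 127, 132]
216 200 [402, 403, 402, 403, 402, 401, 403, 400, 402, 410, 396, 222, 18, 29, 28, 41, 34, 35, 39, 32, 36, 81, 98, 97, 108, 119, 129, 128]
218 200 [402, 402, 403, 402, 404, 401, 403, 403, 402, 402, 418, 244, 6, 29, 29, 33, 25, 29, 24, 16, 22, 69, 93, 96, 106, 123, 128, 127]
220 200 [403, 402, 404, 404, 402, 403, 402, 401, 400, 403, 409, 368, 324, 315, 324, 330, 326, 322, 337, 343, 351, 253, 117, 92, 103, 115, 128, 125]
222 200 [405, 401, 403, 402, 402, 402, 402, 403, 403, 401, 403, 403, 403, 406, 404, 402, 404, 400, 399, 402, 413, 303, 140, 90, 101, 118, 122, 128]
```

The slot gap is the same as after the first push (about 10 px), even with roughly 6 N extra on the fin. The catch is therefore against its end stop, so I'll release.

```bash
python3 -m handwheel '[[0,-2,2,0,0,0,0.42],[0,-2,2,0,0,0,0.42],[0,-1,4,0,0,0,0.42],[0,0,6,0,0,0,0.42],[0,0,20,0,0,0,0.42],[0,-10,30,0,0,0,0.42],[0,-20,30,0,0,0,0.42],[0,-30,20,0,0,0,0.42],[0,0,0,0,0,0,0.42],[0,0,0,0,0,0,0.42]]'
python3 - <<'E'
from h import *
w=manip.get_calibration("wrist");im=manip.snapshot("wrist")[:,:,::-1]
np.savez("w8.npz",K=w["K"],rvec=w["rvec"],tvec=w["tvec"])
cv2.imwrite("pics/w8.png",cv2.resize(im[20:220,130:390],None,fx=3,fy=3,interpolation=cv2.INTER_CUBIC))
E
```

```text
t: 22.95
tcp_pos: [0.5193, -0.0826, 0.2616]
tool_rot: [0.706, 0.708, -0.0, -0.001]
force: [-0.0, -0.1, -0.8]
finger_gap: 0.42
gripper_force: 0.0
```

View pics/w8.png

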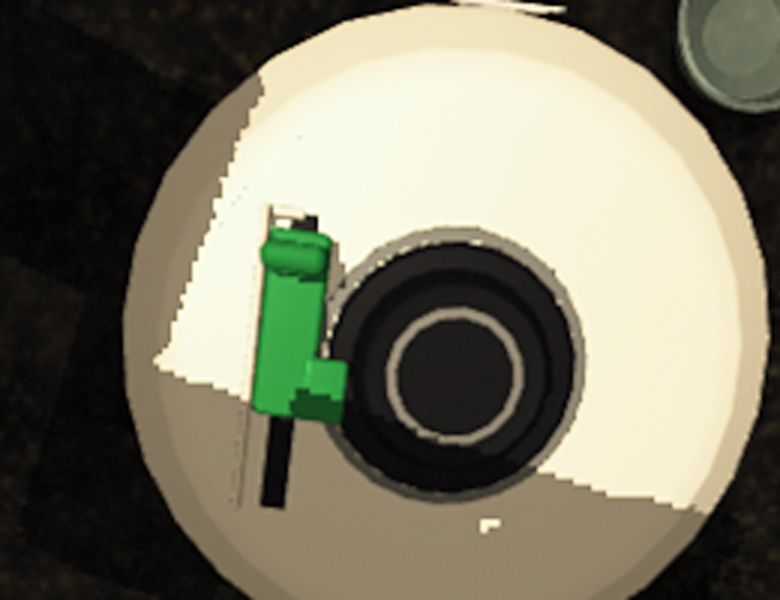

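Run:
```python
from h import *
n=dict(np.load("w8.npz"))
g=lambda x,y,z: 1000*ray(n,130+(x+.5)/3-.5,20+(y+.5)/3-.5,z)
e,b=g(306,216,.136),g(272,507,.136); d=(e-b)/np.linalg.norm(e-b)
al=lambda p: round(float((p-e)@d),1)
print(e,b,np.linalg.norm(e-b),np.degrees(np.arctan2(d[1],d[0])))
print("front",al(g(303,228,.146)),"back",al(g(275,414,.146)),"tongue",al(g(330,360,.146)),"fin",al(g(297,252,.164)))
print("knob",g(455,375,.155),"ring",np.linalg.norm(g(387,375,.155)-g(523,375,.155)))
print(manip.sense()["t"])
```

```text
[498.46437767   3.57438699 136.        ] [485.99958924 -84.7690266  136.        ] 89.21843798448342 81.96888226358692
front -3.8 back -57.6 tongue -39.4 fin -10.8
knob [541.78545585 -40.46128078 155.        ] ring 38.897069524092494
23.0
```

```bash
python3 -c "
from station import manip
print(manip.sign_off())"
```

```text
the job is handed in; nothing more can be done
None
```

I handed the job in at about 23 s: the catch alone is holding the knob down, with its tongue over the shoulder. My image estimates put the catch's travel at about 24 of 26 mm. It did not move on a second, firmer push, so I took it to be on its stop. The spinner turned about 5° and moved a few millimetres in the process, and I did not check the bystanders in a final picture.

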